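Show the drilled toy-truck chassis to the inspection camera

ROBOT

A 6-joint arm with a two-finger parallel gripper is mounted at the origin on the work surface. World frame = base frame: x ahead of the robot, y to its left, z up, the work surface at z = 0. Lengths are in m, angles in rad, forces in N, time in s.
With the tool pointing down it reaches from about 0.3 to 0.85 m from the base axis. Payload 4.2 kg.
Tool frame: the origin (TCP) lies midway between the tips of the shut fingers; the grasp point (between the pads) lies manip.pinch_z behind it (manip.pinch_z is the distance from the TCP to the grasp point, in m); z points along the fingers, y is the line along which they close (so a half turn about z gives the same grasp; the last joint's range is limited). The gripper opens to 91 mm and grips with 3 to 60 N. Pads are 32 mm wide; open, the fingers measure 118 mm over their backs; the gripper's body (76 mm by 178 mm) begins 60 mm behind the grasp point.
Start: joints at [-1.327, 0.32, 1.565, -0, 1.257, -0.02], TCP at [0.15, -0.555, 0.214] pointing down, gripper open.
Joint ranges: [-3.11, 3.11], [-0.84, 2.01], [0.21, 2.61], [-1.34, 4.49], [0.05, 2.63], [-2.56, 2.56]. Speed limits (rad/s): [2.57, 2.57, 3.14, 3.14, 3.14, 3.14].

INTERFACE

Orientations are given as a unit quaternion [x, y, z, w].
In Python, from workcell import manip gives the robot as it stands.
- The arm moves only by the shell command python3 -m handwheel 'ROWS' [FORCE]. ROWS is JSON, a list of rows, each a list of 3 entries, a list of its own where there are three numbers: the shift along the tool's x, y, z normalised to -1 to 1, where 1 is 60 mm, then the turn, a rotation vector about the tool's x, y, z normalised to -1 to 1, where 1 is 0.15 rad, then the opening, from -1 (shut) to 1 (fully open). A call has 1 to 8 rows; each row shifts and turns the commanded pose from where the row before left it, along the tool's axes as they then stand; what a row does not reach is not made up. A row lasts 1/8 s, in which the tool goes at most 62.5 mm and 10.7 degrees, less where a joint would pass 70% of its speed; a pose out of reach is approached as far as the arm can. A call with a number of a shift or a turn outside -1 to 1 is refused whole. A call with a gripper value outside its range is refused whole. The fingers move at their own pace and stop on an object; FORCE is the grip in N (left out, the last holds). Time passes only in rows, so rows that do not move let the fingers close. It gives the time, the measured TCP pose, the force, the opening and the grip force at its end, in the units of the state.
- manip.observe(): the state, without advancing time (a new reading comes with each control period).
- manip.get_image(name): name is "scene" or "top"; returns the picture (420x560x3 uint8, red, green, blue); there is no depth.
- manip.calibration(name): a dict with "fovy" (degrees; the focal length in pixels is half the picture's height over the tangent of half this angle, whatever the lens; pixels are square), "cx", "cy" (the principal point, pixels), "pose" (4x4, takes a point from camera to world coordinates). Camera axes: x right, y down, z forward; pixel columns grow to the right and rows downward; lengths in m; the calibration is good to about 2 mm. A picture is of the moment at which its call begins. calibration takes no time and is no camera call.
- manip.finish_job(): hands the job in; it is judged then, once.
Trained networks look in the newest picture that a camera, given by its name, has taken for a name from the list of things; names that differ only in an ending like _2 or _b are one class to them, and where a whole thing is asked for, a point or a joint stands for the part that bears it (a point fixed in the world has none). Each returns a list of dicts, best first, with "conf" (0 to 1); they miss things now and then, are a little off and sometimes report something else, mostly with a low value. They report only what shows in the picture. A call takes as long as a camera call. They do not tell look-alikes from the thing itself.
- manip.outline_of(camera, label): "region" (420x560 bool, what is visible of it) and "centre" ([row, column] in pixels, amid what is visible of it).
The state is a dict: "time": time; "joint_pos": joint angles; "joint_vel": joint speeds; "effort": joint torques, N m; "ee_pos": TCP position; "eef_rot": TCP orientation; "contact_force": force on the tool from outside, world axes, zero at the start; "wrist_torque": the same for the moment, N m; "finger_gap": finger opening in m; "grasp_force": force on a finger pad.
Only numpy, scipy, OpenCV 4.12 (cv2) and the standard library are available. Lean on these libraries where they do the work, as an engineer would, in place of code of your own. Each camera call takes 0.05 s, during which the arm holds its last target. There are 200 camera calls.

TASK

Two wooden toy-truck chassis blocks lie side by side in the dowel jig; take out the one with two axle holes bored in its side and hold it up in the air for the inspection camera: the middle of the block 15 cm straight in front of the lens, the bored side squarely facing the lens, the long edges level, not upside down. Finish while still holding it there, steady in the gripper and resting on nothing else. Do not touch the camera or its stand, and leave the undrilled block, the wheel, the screwdriver and the mallet where they are.

Things in the scene. Friction and masses are not known exactly. Their poses are not given: they have to be found in the camera images.
- jig: fixed white laminate board 220 (x) x 200 (y) x 12 mm with two nests of six dowel pins (10 mm thick, 12 mm tall above the board), 2 mm clear of the block: at its ends and along its sides 62 mm either side of its middle. Nest centres at x = -55 and +55 mm, y = 0; which block lies in which varies. Blocks lift straight up. Origin: centre of the underside, z up
- chassis: the drilled block: plain brown wood, 46 (x) x 150 (y, long) x 40 mm (z, tall), about 0.19 kg, two blind axle holes, 20 mm wide, 12 mm deep, dark inside, in its +x side, 48 mm either side of the middle, half way up. Origin: centre of the underside. Lies on the 12 mm jig board, bored side turned to the jig's +x, away from the robot; its sides are free for fingers about the middle
- chassis_mid (a point): the middle of the drilled block, 20 mm above its underside; axes as chassis
- bored_face (a point): the middle of the block's bored side, 23 mm along the block's +x from its middle; axes as chassis
- blank: the undrilled chassis block: same wood and size, no holes, in the other nest. Origin: centre of the underside. To be left alone
- camera_stand: fixed inspection camera stand: round black base of 110 mm diameter, aluminium post of 22 mm diameter, fork on top holding the camera head on a tilt axis 330 mm above the bench. Origin: centre of the underside of the base; the camera looks to its -x side
- camera_head (a joint): tilt of the camera head (rad): 0 level, larger looks further down; stiff, stays as it is
- lens (a point): centre of the camera's front glass, 75 mm in front of the tilt axis; the head is a grey box 54 mm square with a black barrel of 42 mm diameter and an aluminium ring of 48 mm. Axes are the head's: it looks along -x, y is level, z is up in its picture. The block shown correctly has its x, y, z axes parallel to these
- spot (a point): the empty point in the air 150 mm straight in front of the lens glass, where the middle of the block belongs; axes as lens
- wheel: loose wooden toy wheel lying flat, 48 mm diameter, 22 mm tall with hub. Origin: centre of the underside. Bystander
- screwdriver: loose screwdriver with black handle lying on the bench, bystander
- mallet: loose wooden mallet lying on the bench, head 110 x 60 x 75 mm, handle to its -x. Origin: under the head. Bystander
Mind the look-alikes: they are no part of the job. What is shaped like the chassis but purple is not meant.

How it is judged:
By the outcome, as a careful person would: the job done as asked, in the order asked, and still so for the second after the job is handed in, while the arm keeps its last pose, push and grip.
It also fails if it takes over 35 s, if anything falls off the work surface, if the arm or the gripper's body presses on something with over 40 N, if the wrist force passes 120 N, or if a joint passes its speed limit or range.

## Working session

There is one attempt and no reset: what is moved stays moved. The work goes in short steps, Python scripts to look and compute and a shell command to move; the robot and the scene stay as the last step left them, time stands still between calls to the robot, and variables do not carry over. Pictures are saved under pics/ and viewed, at most 10 in all, crops included, and the job is handed in when it is done.

```bash
mkdir -p pics; ls
python3 - <<'E'
from workcell import manip
import cv2,numpy as np
np.set_printoptions(precision=4,suppress=True)
for n in("scene","top"):
    im=manip.get_image(n);cv2.imwrite(f"pics/{n}0.png",im[:,:,::-1])
    c=manip.calibration(n);print(n,c["fovy"],c["cx"],c["cy"]);print(np.array(c["pose"]))
print(manip.pinch_z,manip.observe())
E
```

```text
pics
scene 57.60189942095334 283.2318605573973 214.33445711055677
[[-0.0839  0.8105 -0.5797  1.2242]
 [ 0.9965  0.0652 -0.0531  0.0223]
 [-0.0053 -0.5821 -0.8131  1.2218]
 [ 0.      0.      0.      1.    ]]
top 43.2773721889138 280.0224095066156 204.24083486574224
[[-0.0003 -0.9955  0.0945  0.3925]
 [-1.     -0.0001 -0.0038 -0.0273]
 [ 0.0038 -0.0945 -0.9955  1.5877]
 [ 0.      0.      0.      1.    ]]
0.0188 {'time': 0.1, 'joint_pos': array([-1.327 ,  0.3203,  1.5655, -0.    ,  1.2574, -0.02  ]), 'joint_vel': array([ 0.001 , -0.0029, -0.0039,  0.0001,  0.0002,  0.0006]), 'effort': array([  0.0005, -41.3333, -23.251 ,   0.0729,   0.0422,  -0.0001]), 'ee_pos': array([ 0.1498, -0.5547,  0.2132]), 'eef_rot': array([ 0.9913,  0.1315, -0.0001, -0.0008]), 'contact_force': array([-0.9048, -0.5114,  0.0761]), 'wrist_torque': array([-0.0193,  0.0031, -0.0184]), 'grasp_force': 0.0, 'finger_gap': 0.09118448567512404}
```

View pics/scene0.png

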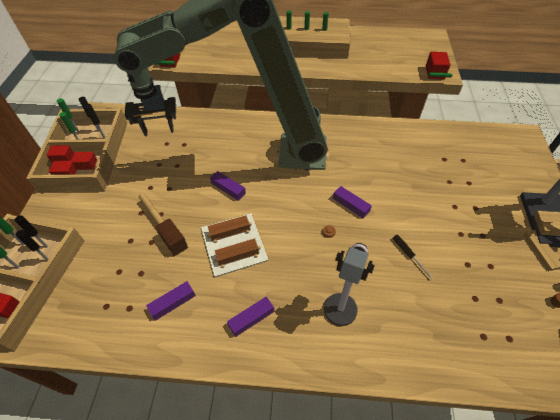

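View pics/top0.png

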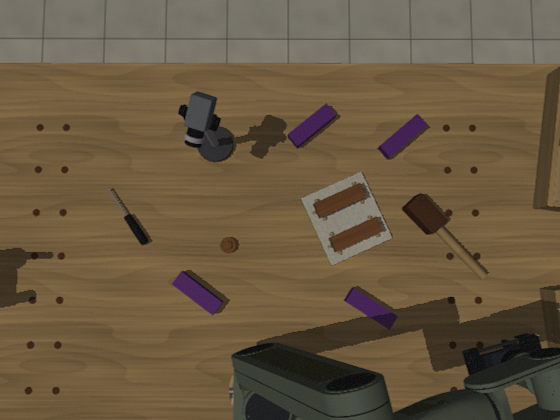

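The scene view shows the jig at about (235,243), the camera stand at (340,305) and the mallet at (165,230). The four purple blocks are decoys. I'll zoom in on the jig and the camera head, and outline everything.

```bash
cat > h.py <<'E'
from workcell import manip
import cv2,numpy as np
from scipy.spatial.transform import Rotation as R
np.set_printoptions(precision=4,suppress=True)
def cam(n):
    c=manip.calibration(n);f=210/np.tan(np.radians(c["fovy"]/2));return f,c["cx"],c["cy"],np.array(c["pose"])
def ray(n,u,v):
    f,cx,cy,P=cam(n);d=P[:3,:3]@np.array([(u-cx)/f,(v-cy)/f,1]);return P[:3,3],d/np.linalg.norm(d)
def plane(n,u,v,z):
    o,d=ray(n,u,v);return o+d*(z-o[2])/d[2]
def proj(n,X):
    f,cx,cy,P=cam(n);q=(np.atleast_2d(X)-P[:3,3])@P[:3,:3];return np.c_[f*q[:,0]/q[:,2]+cx,f*q[:,1]/q[:,2]+cy]
E
python3 - <<'E'
from h import *
a=cv2.imread("pics/scene0.png");b=cv2.imread("pics/top0.png")
r=lambda i,y,x:cv2.resize(i[y:y+75,x:x+100],(400,300),interpolation=cv2.INTER_CUBIC)
cv2.imwrite("pics/zoom.png",np.vstack([np.hstack([r(a,208,185),r(a,240,305)]),np.hstack([r(b,178,295),r(b,85,150)])]))
S={}
for n in("scene","top"):
  for l in("jig","chassis","blank","camera_stand","lens","wheel","mallet"):
    for k in manip.outline_of(n,l)[:3]:
        S[f"{n}_{l}_{k['conf']:.2f}"]=k["region"]
        rr=cv2.minAreaRect(np.argwhere(k["region"])[:,::-1].astype(np.float32))
        print(n,l,round(k["conf"],2),np.array(k["centre"])[::-1],k["region"].sum(),np.round(cv2.boxPoints(rr),1).tolist())
np.savez("seg.npz",**S)
E
```

```text
scene jig 0.66 [236.7 242.2] 1291 [[199.1999969482422, 227.89999389648438], [251.8000030517578, 210.89999389648438], [267.6000061035156, 259.8999938964844], [215.10000610351562, 276.8999938964844]]
scene chassis 0.85 [229.2 182.2] 447 [[208.89999389648438, 181.5], [215.6999969482422, 170.1999969482422], [246.5, 188.89999389648438], [239.60000610351562, 200.1999969482422]]
scene chassis 0.79 [353.1 203.1] 596 [[330.79998779296875, 197.6999969482422], [339.0, 184.60000610351562], [372.8999938964844, 205.8000030517578], [364.70001220703125, 218.89999389648438]]
scene chassis 0.76 [248.  315.3] 866 [[225.1999969482422, 322.20001220703125], [265.79998779296875, 295.20001220703125], [276.1000061035156, 310.6000061035156], [235.5, 337.70001220703125]]
scene blank 0.78 [238.6 252.6] 631 [[214.5, 250.0], [253.89999389648438, 238.39999389648438], [258.5, 254.10000610351562], [219.10000610351562, 265.70001220703125]]
scene blank 0.22 [356.4 263.5] 854 [[335.79998779296875, 276.6000061035156], [348.6000061035156, 238.1999969482422], [370.79998779296875, 245.60000610351562], [358.0, 284.0]]
scene
[... 1905 characters left out ...]
, 103.19999694824219], [210.89999389648438, 85.80000305175781], [238.89999389648438, 153.1999969482422], [196.89999389648438, 170.60000610351562]]
top lens 0.93 [199.9 118. ] 1276 [[179.6999969482422, 143.8000030517578], [191.5, 89.69999694824219], [217.6999969482422, 95.4000015258789], [205.89999389648438, 149.5]]
top wheel 0.67 [226.9 246.5] 205 [[217.5, 245.5], [228.5, 234.5], [239.0, 245.0], [228.0, 256.0]]
top mallet 0.86 [434.9 224.2] 1679 [[400.5, 208.5], [419.0, 190.0], [495.5, 266.5], [477.0, 285.0]]
top mallet 0.56 [206.4 128.8] 2402 [[170.10000610351562, 101.5999984741211], [212.1999969482422, 85.4000015258789], [238.60000610351562, 154.1999969482422], [196.5, 170.39999389648438]]
```

View pics/zoom.png

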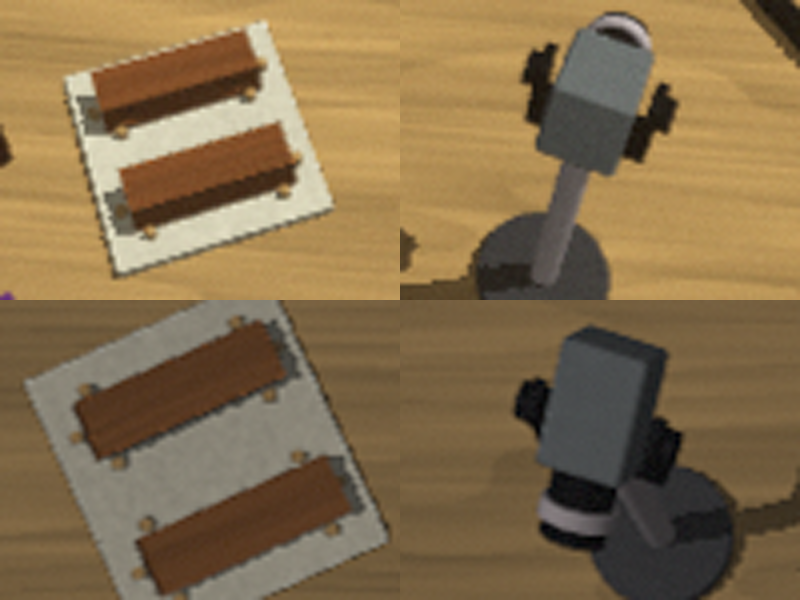

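The zoom shows two brown blocks in the jig with their front sides in shade, and the camera head tilted down on its post, looking towards the robot. The holes don't show yet, so I'll average several frames and stretch the contrast.

Run:
```python
from h import *
m=np.mean([manip.get_image("scene").astype(float) for _ in range(8)],0)
np.save("scene_mean.npy",m)
g=m[205:275,195:275]
g=np.clip((g-10)/(110-10),0,1)**.6*255
cv2.imwrite("pics/holes.png",cv2.resize(g[:,:,::-1].astype(np.uint8),(685,600),interpolation=cv2.INTER_CUBIC))
```

```text
(no output)
```

View pics/holes.png

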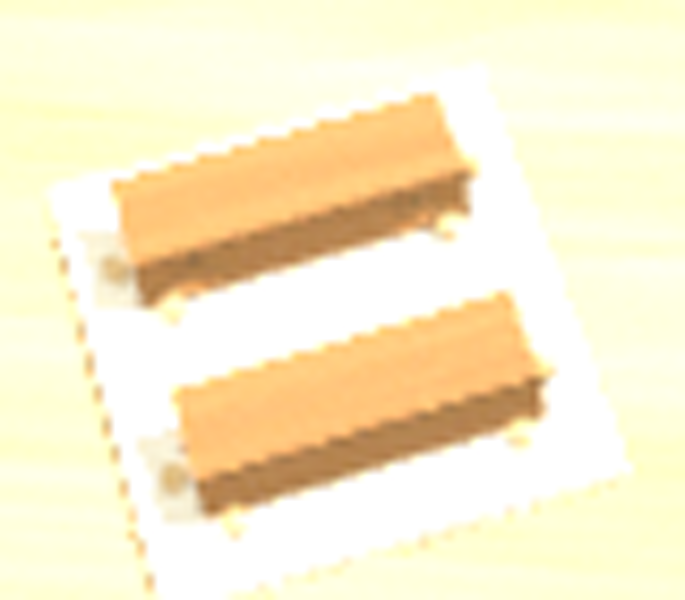

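The near-robot block (upper in this view) has dark spots at about (190,265) and (425,205). The front block's side is uniform. I'll check that numerically, fit the blocks, and enlarge the camera head.

```bash
cat >> h.py <<'E'
from scipy.optimize import minimize,least_squares
def box(x0,x1,y0,y1,z0,z1): return np.array([[x,y,z] for x in(x0,x1) for y in(y0,y1) for z in(z0,z1)])
def hullmask(n,X,s=4):
    p=cv2.convexHull(((proj(n,X)+.5)*s-.5).astype(np.float32))
    m=np.zeros((420*s,560*s),np.float32);cv2.fillConvexPoly(m,np.round(p*16).astype(np.int32),1,shift=4)
    return cv2.resize(m,(560,420),interpolation=cv2.INTER_AREA)
def placed(q,X): return X@R.from_euler('z',q[2]).as_matrix().T+[q[0],q[1],q[3] if len(q)>3 else 0]
E
python3 - <<'E'
from h import *
ms=np.load("scene_mean.npy")
mt=np.mean([manip.get_image("top").astype(float) for _ in range(8)],0);np.save("top_mean.npy",mt)
im={"scene":ms,"top":mt}
s=lambda m,y,x:cv2.resize(np.clip(m[y:y+100,x:x+66]*1.4,0,255)[:,:,::-1].astype(np.uint8),(396,600),interpolation=cv2.INTER_CUBIC)
cv2.imwrite("pics/camz.png",np.hstack([s(ms,237,318),s(mt,83,172)]))
# board fit: jig outline; blocks: brown mask inside jig
res={}
def fit(masks,X,q0,roi):
    def cost(q): return sum(np.abs(hullmask(n,placed(q,X))-masks[n])[roi[n]].sum() for n in masks)
    best=minimize(cost,q0,method="Nelder-Mead",options=dict(initial_simplex=np.array([q0]+[np.add(q0,e) for e in np.diag([.012,.012,.08])]),xatol=1e-5,fatol=.05,maxiter=300))
    return best.x,best.fun
S=np.load("seg.npz")
c=plane("top",346.3,218.4,.02)
yaw=np.arctan2(*(plane("top",361.6,169.6,.012)-plane("top",331.8,266.2,.012))[[1,0]]) # rough
e=plane("top",376,215,.05)-plane("top",328,237.7,.05); yaw=np.arctan2(e[1],e[0])+np.pi/2
yaw=(yaw+np.pi/2)%np.pi-np.pi/2
print("init",c,yaw)
full={n:np.ones((420,560),bool) for n in im}
for nm,uv in(("near",(357.4,233.7)),("far",(342.7,200.2))):
    b0=plane("top",*uv,.045);M={};roi={}
    for n in im:
        m=im[n];w=(hullmask(n,placed([b0[0],b0[1],yaw],box(-.036,.036,-.085,.085,.005,.058)))>0)
        white=m[:,:,2]; t=white
        hi=np.percentile(t[w],92);lo=np.percentile(t[w],40)
        M[n]=np.clip((hi-t)/(hi-lo),0,1)>.5; M[n]=M[n].astype(float); roi[n]=w
    q,f=fit(M,box(-.023,.023,-.075,.075,.012,.052),[b0[0],b0[1],yaw],roi);print(nm,q,np.degrees(q[2]),f,M["top"][roi["top"]].sum(),M["scene"][roi["scene"]].sum())
    for n in im:
        qq,ff=fit({n:M[n]},box(-.023,.023,-.075,.075,.012,.052),q,roi);print("  only",n,qq,ff)
    for zz in(.028,.032,.036):
        ys=np.arange(-.07,.0701,.01)
        P=placed(q,np.array([[.023,y,zz] for y in ys]));uv2=proj("scene",P).astype(np.float32)
        print(zz,np.round(cv2.remap(ms.sum(2).astype(np.float32),uv2[:,:1],uv2[:,1:],cv2.INTER_LINEAR).ravel()).astype(int))
E
```

```text
init [ 0.4991 -0.23    0.02  ] 0.43930263220771515
near [ 0.4527 -0.2552  0.4263] 24.422429732489448 449.125 978.0 940.0
  only scene [ 0.4549 -0.254   0.413 ] 302.9375
  only top [ 0.4528 -0.2553  0.4262] 135.125
0.028 [143 143 141 130 133 136 138 135 138 139 137 138 142 141 148]
0.032 [140 133 129 130 131 134 138 136 136 138 137 133 128 131 140]
0.036 [137 131 122 131 131 134 137 136 135 130 135 130 118 129 138]
far [ 0.5525 -0.2099  0.414 ] 23.72052961489469 288.125 1017.0 788.0
  only scene [ 0.5543 -0.2091  0.4232] 103.875
  only top [ 0.5518 -0.2107  0.4135] 159.1875
0.028 [146 138 136 136 133 135 136 135 136 137 137 134 136 143 137]
0.032 [149 135 138 137 137 134 135 135 137 136 135 133 134 139 133]
0.036 [144 136 138 137 137 135 134 135 136 136 134 134 134 134 134]
```

View pics/camz.png

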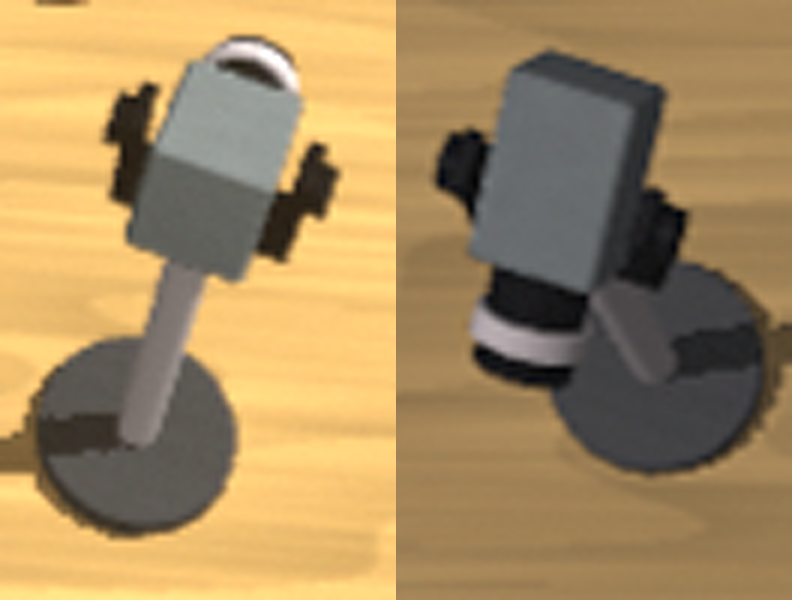

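The dips at ±50 mm confirm that the near block is the drilled one. The enlarged view gives clear head corners: in the left half (scene), top-back (153,155) and (274,193); in the right half (top), top-face corners (517,72), (634,106), (471,250) and (592,290). I'll fit the stand pose and tilt from these.

```bash
cat >> h.py <<'E'
def headX(p,X):
    x,y,yaw,t=p[:4]
    # positive tilt: -x axis goes down -> rotation about +y by -t
    Rh=R.from_euler('z',yaw).as_matrix()@R.from_euler('y',-t).as_matrix()
    return np.atleast_2d(X)@Rh.T+[x,y,.33],Rh
E
cat > camfit.py <<'E'
from h import *
w=.027
# (cam, zoomX, zoomY, signx(b=back,a=front), y, z)
C=[("scene",153,155,'b',-w,w),("scene",274,193,'b',w,w),("scene",192,63,'a',-w,w),("scene",300,97,'a',w,w),("scene",128,240,'b',-w,-w),("scene",240,280,'b',w,-w),
("top",517,72,'b',w,w),("top",634,106,'b',-w,w),("top",471,250,'a',w,w),("top",592,290,'a',-w,w),("top",549,50,'b',w,-w),("top",664,90,'b',-w,-w)]
px=lambda n,X,Y:np.array([318+(X+.5)/6-.5,237+(Y+.5)/6-.5]) if n=="scene" else np.array([172+(X-396+.5)/6-.5,83+(Y+.5)/6-.5])
B=[("scene",136,433),("top",660,368)]
def res(p):
    r=[]
    for n,X,Y,e,y,z in C:
        P,_=headX(p,[p[4] if e=='b' else -p[5],y,z]);r.append(proj(n,P)[0]-px(n,X,Y))
    for n,X,Y in B: r.append(proj(n,[p[0],p[1],p[6]])[0]-px(n,X,Y))
    return np.array(r).ravel()
best=min((least_squares(res,[.65,.17,yw,t,.04,.04,.01],loss="soft_l1") for yw in(-.3,0,.3,.6) for t in(.2,.6)),key=lambda s:s.cost)
print(best.x,np.degrees(best.x[2:4]),best.cost);print(best.fun.reshape(-1,2).T)
J=best.jac;print("sd(px=.4)",.4*np.sqrt(np.diag(np.linalg.inv(J.T@J))))
p=best.x
L,Rh=headX(p,[-.075,0,0]);Sp,_=headX(p,[-.225,0,0])
print("lens",L,"spot",Sp);print(Rh);np.savez("cam.npz",p=p,spot=Sp[0],Rh=Rh)
a=np.load("scene_mean.npy")*1.3;b=np.load("top_mean.npy")*1.3;im={"scene":a,"top":b}
out=[]
for n,y0,x0 in(("scene",237,318),("top",83,172)):
    z=cv2.resize(np.clip(im[n][y0:y0+100,x0:x0+66],0,255)[:,:,::-1].astype(np.uint8),(396,600),interpolation=cv2.INTER_CUBIC)
    def pl(P,c): 
        q=np.round(((proj(n,P)-[x0,y0])+.5)*6-.5).astype(int);cv2.polylines(z,[q.reshape(-1,1,2)],True,c,1)
    t=np.linspace(0,2*np.pi,40)
    for xx,r in((-.075,.021),(-.06,.024)): pl(headX(p,np.c_[0*t+xx,r*np.cos(t),r*np.sin(t)])[0],(0,0,255))
    pl(np.c_[p[0]+.055*np.cos(t),p[1]+.055*np.sin(t),0*t+p[6]],(0,255,0))
    for xx in(p[4],-p[5]): pl(headX(p,[[xx,w,w],[xx,-w,w],[xx,-w,-w],[xx,w,-w]])[0],(255,0,0))
    out.append(z)
cv2.imwrite("pics/camfit.png",np.hstack(out))
E
python3 camfit.py
```

```text
Traceback (most recent call last):
  File "camfit.py", line 14, in <module>
    best=min((least_squares(res,[.65,.17,yw,t,.04,.04,.01],loss="soft_l1") for yw in(-.3,0,.3,.6) for t in(.2,.6)),key=lambda s:s.cost)
  File "camfit.py", line 14, in <genexpr>
    best=min((least_squares(res,[.65,.17,yw,t,.04,.04,.01],loss="soft_l1") for yw in(-.3,0,.3,.6) for t in(.2,.6)),key=lambda s:s.cost)
              ~~~~~~~~~~~~~^^^^^^^^^^^^^^^^^^^^^^^^^^^^^^^^^^^^^^^^^^^^^^^
  File "camfit.py", line 12, in res
    for n,X,Y in B: r.append(proj(n,[p[0],p[1],p[6]])[0]-px(n,X,Y))
                             ~~~~^^^^^^^^^^^^^^^^^^^^
  File "h.py", line 12, in proj
    f,cx,cy,P=cam(n);q=(np.atleast_2d(X)-P[:3,3])@P[:3,:3];return np.c_[f*q[:,0]/q[:,2]+cx,f*q[:,1]/q[:,2]+cy]
              ~~~^^^
  File "h.py", line 6, in cam
    c=manip.calibration(n);f=210/np.tan(np.radians(c["fovy"]/2));return f,c["cx"],c["cy"],np.array(c["pose"])
ValueError: time passes only in moves, steps and waits
```

```bash
sed -i 's/^def cam(n):/import functools\n@functools.cache\ndef cam(n):/' h.py; python3 camfit.py
```

```text
[ 0.7275  0.1633 -0.3057  0.427   0.0495  0.0248  0.0055] [-17.5149  24.4681] 6.939723846060801
[[-0.4261  0.3692 -0.8008  0.9564 -1.1415  0.4902 -1.599   0.7803 -0.7505
   0.5315 -0.712   1.1436 -0.2501 -0.3883]
 [-1.475  -0.5253 -1.3513 -0.3631  0.6675  1.2784 -0.8503  0.2695 -0.3072
  -0.2867  0.3813  0.2307  0.2538 -0.3465]]
sd(px=.4) [0.0009 0.0005 0.0082 0.014  0.0011 0.0012 0.0031]
lens [[0.6624 0.1839 0.2989]] spot [[0.5322 0.2249 0.2368]]
[[ 0.868   0.301  -0.395 ]
 [-0.2739  0.9536  0.1247]
 [ 0.4142  0.      0.9102]]
```

View pics/camfit.png

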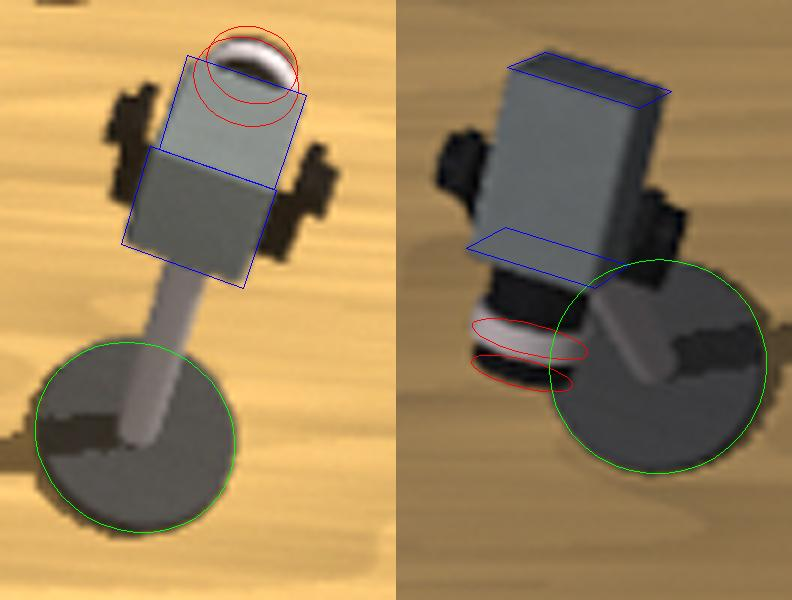

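The 110 mm base and 48 mm ring match, but the head box shows about 10% smaller than 54 mm. I'll free its cross-section and tie the ring and base in.

```bash
python3 - <<'E'
s=open("camfit.py").read()
s=s.replace("[p[4] if e=='b' else -p[5],y,z]","[p[4] if e=='b' else -p[5],y/w*p[7],z/w*p[8]]").replace(".04,.04,.01]",".04,.04,.01,.025,.025]")
s=s.replace("[[xx,w,w],[xx,-w,w],[xx,-w,-w],[xx,w,-w]]","[[xx,p[7],p[8]],[xx,-p[7],p[8]],[xx,-p[7],-p[8]],[xx,p[7],-p[8]]]")
open("camfit.py","w").write(s)
E
python3 camfit.py
```

```text
[ 0.7272  0.1636 -0.309   0.4418  0.0503  0.0255  0.0051  0.0249  0.0237] [-17.7059  25.3154] 1.2307244509851343
[[ 0.1749 -0.7138 -0.144  -0.0028 -0.0601  0.0233 -0.4547  0.1563  0.2937
  -0.1815 -0.257  -0.003  -0.1863 -0.4592]
 [-0.4698 -0.0339 -0.3229  0.1862 -0.1506 -0.0468 -0.7597 -0.116   0.2237
  -0.2319  0.4864 -0.0905  0.2049 -0.1942]]
sd(px=.4) [0.0008 0.0004 0.0068 0.013  0.0011 0.0012 0.003  0.0003 0.0006]
lens [[0.6626 0.1842 0.2979]] spot [[0.5334 0.2254 0.2338]]
[[ 0.8611  0.3041 -0.4073]
 [-0.2749  0.9526  0.13  ]
 [ 0.4276  0.      0.904 ]]
```

View pics/camfit.png

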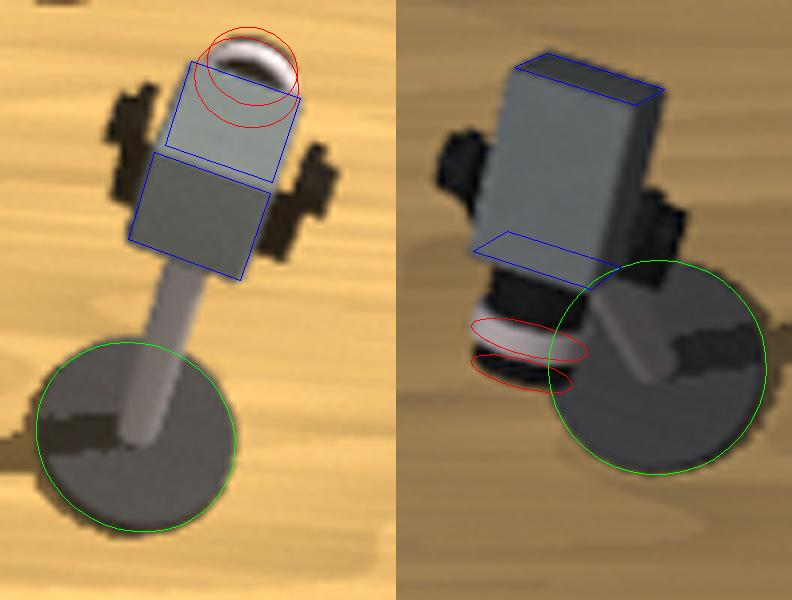

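The fit is good: residuals are under 1 px and the head is tilted about 25°. I'll add the barrel tip as a weak constraint and print the plan for the pick.

```bash
python3 - <<'E'
s=open("camfit.py").read()
s=s.replace("    return np.array(r).ravel()","""    t=np.linspace(0,2*np.pi,60);K=headX(p,np.c_[0*t-p[9],.021*np.cos(t),.021*np.sin(t)])[0]
    r.append([proj("scene",K)[:,1].min()-px("scene",250,35)[1],proj("top",K)[:,1].max()-px("top",545,387.5)[1]]);r.append([(p[9]-.075)/.003,0])
    return np.array(r).ravel()""").replace(".025,.025]",".025,.025,.075]")
open("camfit.py","w").write(s)
E
python3 camfit.py
cat > plan.py <<'E'
from h import *
import sys
D=np.array([[0,1,0],[1,0,0],[0,0,-1.]])   # tool axes in block axes
def go(p,Rt):
    o=manip.observe();Rc=R.from_quat(o["eef_rot"])
    print("t",o["time"],"tcp",o["ee_pos"],"gap",round(o["finger_gap"],4),"f",o["contact_force"],"grip",round(o["grasp_force"],1),"q",o["joint_pos"])
    w=(Rc.inv()*R.from_matrix(Rt)).as_rotvec()
    print("shift units first",Rc.inv().apply(p-o["ee_pos"])/.06,"| turn units",w/.15,"| shift units if turned first",Rt.T@(p-o["ee_pos"])/.06)
E
cat > pick.py <<'E'
from plan import *
Rb=R.from_euler('z',.422).as_matrix()
go(np.array([.4527,-.2552,float(sys.argv[1])]),Rb@D)
E
python3 pick.py .15
```

```text
[ 0.7281  0.1634 -0.3115  0.4553  0.0495  0.0266  0.0059  0.0249  0.0236
  0.0741] [-17.8494  26.0845] 1.61594858493808
[[ 0.2138 -0.6838 -0.1237 -0.0025 -0.0839  0.0012 -0.4903  0.1123  0.2968
  -0.2029 -0.2291  0.0222 -0.2233 -0.4153 -0.6438 -0.2936]
 [-0.5899 -0.1123 -0.1473  0.3991 -0.1801 -0.0293 -0.69    0.0058  0.2855
  -0.1239  0.3138 -0.2114  0.3844 -0.5613  0.0009  0.    ]]
sd(px=.4) [0.0008 0.0004 0.0068 0.0117 0.001  0.0011 0.0033 0.0003 0.0006 0.001 ]
lens [[0.664 0.184 0.297]] spot [[0.5358 0.2253 0.2311]]
[[ 0.8549  0.3065 -0.4185]
 [-0.2753  0.9519  0.1348]
 [ 0.4397  0.      0.8981]]
t 1.6 tcp [ 0.1499 -0.5551  0.214 ] gap 0.0913 f [ 0.0851  0.0481 -0.2933] grip 0.0 q [-1.327   0.3196  1.5645  0.      1.2574 -0.02  ]
shift units first [ 6.1746 -3.5107  1.0663] | turn units [  0.0008   0.0005 -11.5271] | shift units if turned first [2.4935 6.6508 1.0665]
```

```bash
python3 -m handwheel '[[[0.77,-0.44,0],[0,0,0],1],[[0.77,-0.44,0],[0,0,0],1],[[0.77,-0.44,0],[0,0,0],1],[[0.77,-0.44,0],[0,0,0],1],[[0.77,-0.44,0],[0,0,0],1],[[0.77,-0.44,0],[0,0,0],1],[[0.77,-0.44,0],[0,0,0],1],[[0.77,-0.44,0],[0,0,0],1]]' 
python3 -m handwheel '[[[0,0,0],[0,0,-0.96],1],[[0,0,0],[0,0,-0.96],1],[[0,0,0],[0,0,-0.96],1],[[0,0,0],[0,0,-0.96],1],[[0,0,0],[0,0,-0.96],1],[[0,0,0],[0,0,-0.96],1],[[0,0,0],[0,0,-0.96],1],[[0,0,0],[0,0,-0.96],1]]' 
python3 -m handwheel '[[[0,0,0],[0,0,-0.96],1],[[0,0,0],[0,0,-0.96],1],[[0,0,0],[0,0,-0.96],1],[[0,0,0],[0,0,-0.96],1],[[0,0,0],[0,0,0],1],[[0,0,0],[0,0,0],1]]' 
python3 pick.py .08
```

```text
time: 2.6
ee_pos: [0.4528, -0.2536, 0.2142]
eef_rot: [0.991, 0.132, 0.0, 0.0]
contact_force: [0.8, -0.7, 0.2]
finger_gap: 0.091
grasp_force: 0.0
time: 3.6
ee_pos: [0.4517, -0.2549, 0.214]
eef_rot: [0.758, 0.652, -0.0, 0.0]
contact_force: [-0.6, -0.0, -0.9]
finger_gap: 0.0908
grasp_force: 0.0
time: 4.35
ee_pos: [0.4517, -0.2548, 0.214]
eef_rot: [0.545, 0.839, -0.0, 0.0]
contact_force: [1.1, 0.6, -0.2]
finger_gap: 0.0913
grasp_force: 0.0
t 4.35 tcp [ 0.4517 -0.2548  0.214 ] gap 0.0913 f [ 1.085   0.5515 -0.1939] grip 0.0 q [-0.5358  0.2309  1.6901 -0.      1.2204 -0.9548]
shift units first [-0.0118  0.0127  2.233 ] | turn units [ 0.0003  0.0008 -0.02  ] | shift units if turned first [-0.0121  0.0127  2.2329]
```

```bash
python3 -m handwheel '[[[0,0.01,0.7],[0,0,-0.02],1],[[0,0,0.7],[0,0,0],1],[[0,0,0.7],[0,0,0],1],[[0,0,0.4],[0,0,0],1],[[0,0,0.4],[0,0,0],1],[[0,0,0.2],[0,0,0],1],[[0,0,0.15],[0,0,0],1],[[0,0,0],[0,0,0],1]]' 30
python3 -m handwheel '[[[0,0,0],[0,0,0],-1],[[0,0,0],[0,0,0],-1],[[0,0,0],[0,0,0],-1],[[0,0,0],[0,0,0],-1],[[0,0,0],[0,0,0],-1],[[0,0,0],[0,0,0],-1]]' 30
python3 pick.py .08
```

```text
time: 5.35
ee_pos: [0.4523, -0.2546, 0.0189]
eef_rot: [0.543, 0.84, -0.0, -0.0]
contact_force: [0.5, 0.2, 0.1]
finger_gap: 0.0912
grasp_force: 0.0
time: 6.1
ee_pos: [0.4525, -0.2546, 0.0191]
eef_rot: [0.543, 0.84, 0.0, 0.0]
contact_force: [0.8, 0.2, 0.6]
finger_gap: 0.0458
grasp_force: 30.0
t 6.1 tcp [ 0.4525 -0.2546  0.0191] gap 0.0458 f [0.8484 0.2345 0.6181] grip 30.0 q [-0.5348  0.4393  1.948   0.0002  0.7537 -0.9588]
shift units first [-0.0102 -0.0004 -1.0151] | turn units [0.003  0.0029 0.0128] | shift units if turned first [-0.0097 -0.0008 -1.0151]
```

The gap is 45.8 mm at 30 N, so the block is gripped. Lifting it straight up now, and computing the target.

```bash
cat > show.py <<'E'
from plan import *
c=np.load("cam.npz");Rt=c["Rh"]@D
p=c["spot"]-Rt@np.array([-.0006,0,-.013])
print("target",p);go(p,Rt)
E
python3 -m handwheel '[[[0,0,-0.3],[0,0,0],-1],[[0,0,-0.5],[0,0,0],-1],[[0,0,-0.7],[0,0,0],-1],[[0,0,-0.7],[0,0,0],-1],[[0,0,-0.7],[0,0,0],-1],[[0,0,-0.7],[0,0,0],-1],[[0,0,-0.4],[0,0,0],-1],[[0,0,0],[0,0,0],-1]]' 40
python3 show.py
```

```text
time: 7.1
ee_pos: [0.4527, -0.255, 0.2603]
eef_rot: [0.542, 0.84, -0.0, 0.002]
contact_force: [-0.7, 0.1, -2.2]
finger_gap: 0.046
grasp_force: 40.0
target [0.5414 0.2241 0.2194]
t 7.1 tcp [ 0.4527 -0.255   0.2603] gap 0.046 f [-0.7258  0.0841 -2.2373] grip 40.0 q [-0.535   0.2032  1.6086 -0.0003  1.3264 -0.9589]
shift units first [6.6728 4.631  0.6696] | turn units [-2.8778 -1.1016  4.8196] | shift units if turned first [ 8.0544 -1.2346  0.1538]
```

```bash
python3 -m handwheel '[[[0,0,0],[-0.48,-0.18,0.8],-1],[[0,0,0],[-0.48,-0.18,0.8],-1],[[0,0,0],[-0.48,-0.18,0.8],-1],[[0,0,0],[-0.48,-0.18,0.8],-1],[[0,0,0],[-0.48,-0.18,0.8],-1],[[0,0,0],[-0.48,-0.18,0.8],-1],[[0,0,0],[0,0,0],-1]]' 
python3 show.py
python3 -m handwheel '[[[0.4,-0.4,0],[0,0,0],-1],[[0.6,-0.45,0],[0,0,0],-1],[[0.6,-0.4,0],[0,0,0],-1],[[0.7,0,0],[0,0,0],-1],[[0.7,0,0],[0,0,0],-1],[[0.7,0,0],[0,0,0],-1],[[0.7,0,0],[0,0,0],-1],[[0,0,0],[0,0,0],-1]]' 
python3 show.py
```

```text
time: 7.98
ee_pos: [0.4499, -0.2531, 0.2561]
eef_rot: [0.787, 0.576, 0.132, 0.177]
contact_force: [0.3, -0.1, -1.3]
finger_gap: 0.0459
grasp_force: 40.0
target [0.5414 0.2241 0.2194]
t 7.975 tcp [ 0.4499 -0.2531  0.2561] gap 0.0459 f [ 0.332  -0.0704 -1.2913] grip 40.0 q [-0.625  -0.0072  1.9447  0.1964  0.7892 -0.4267]
shift units first [ 8.0399 -1.1322  0.1754] | turn units [-0.066  -0.0399  0.0176] | shift units if turned first [ 8.0377 -1.1548  0.116 ]
time: 8.98
ee_pos: [0.469, 0.0203, 0.2264]
eef_rot: [0.785, 0.578, 0.133, 0.179]
contact_force: [0.1, -0.8, -1.9]
finger_gap: 0.0459
grasp_force: 40.0
target [0.5414 0.2241 0.2194]
t 8.975 tcp [0.469  0.0203 0.2264] gap 0.0459 f [ 0.1284 -0.7531 -1.9418] grip 40.0 q [ 0.1547 -0.0506  2.0674 -0.2868  0.7363  0.6316]
shift units first [3.6022 0.0762 0.1734] | turn units [-0.0389 -0.04    0.0574] | shift units if turned first [3.6037 0.0442 0.1521]
```

```bash
python3 -m handwheel '[[[0.7,0,0],[-0.04,-0.04,0.06],-1],[[0.7,0,0],[0,0,0],-1],[[0.7,0,0.15],[0,0,0],-1],[[0.6,0.04,0],[0,0,0],-1],[[0.5,0,0],[0,0,0],-1],[[0.4,0,0],[0,0,0],-1],[[0,0,0],[0,0,0],-1],[[0,0,0],[0,0,0],-1]]' 
python3 show.py
python3 - <<'E'
from h import *
c=np.load("cam.npz");p=c["p"]
out=[]
for n in("scene","top"):
    m=np.mean([manip.get_image(n).astype(float) for _ in range(3)],0);np.save(n+"_end.npy",m)
    pts=np.r_[proj(n,c["spot"])]
    x0,y0=np.round(pts[0]).astype(int)-[40,60] if n=="scene" else np.round(pts[0]).astype(int)-[46,80]
    x0,y0=max(x0,0),max(y0,0)
    z=cv2.resize(np.clip(m[y0:y0+120,x0:x0+80]*1.4,0,255)[:,:,::-1].astype(np.uint8),(400,600),interpolation=cv2.INTER_CUBIC)
    # where the block should be
    X=box(-.023,.023,-.075,.075,-.02,.02)@c["Rh"].T+c["spot"];q=(proj(n,X)-[x0,y0]+.5)*5-.5
    for i in range(8):
        for j in(1,2,4):
            if not i&j: cv2.line(z,tuple(np.round(q[i]).astype(int)),tuple(np.round(q[i|j]).astype(int)),(0,255,0),1)
    out.append(z);print(n,x0,y0)
cv2.imwrite("pics/end.png",np.hstack(out))
E
```

```text
time: 9.98
ee_pos: [0.5407, 0.2195, 0.2197]
eef_rot: [0.79, 0.571, 0.132, 0.183]
contact_force: [0.1, 0.5, -0.4]
finger_gap: 0.046
grasp_force: 40.0
target [0.5414 0.2241 0.2194]
t 9.975 tcp [0.5407 0.2195 0.2197] gap 0.046 f [ 0.071   0.5079 -0.3733] grip 40.0 q [ 0.5625  0.1935  1.8159 -0.4557  0.8837  1.13  ]
shift units first [ 0.0776 -0.0144 -0.0008] | turn units [ 0.0041  0.0271 -0.0458] | shift units if turned first [ 0.0777 -0.0139 -0.0005]
scene 328 165
top 134 119
```

View pics/end.png

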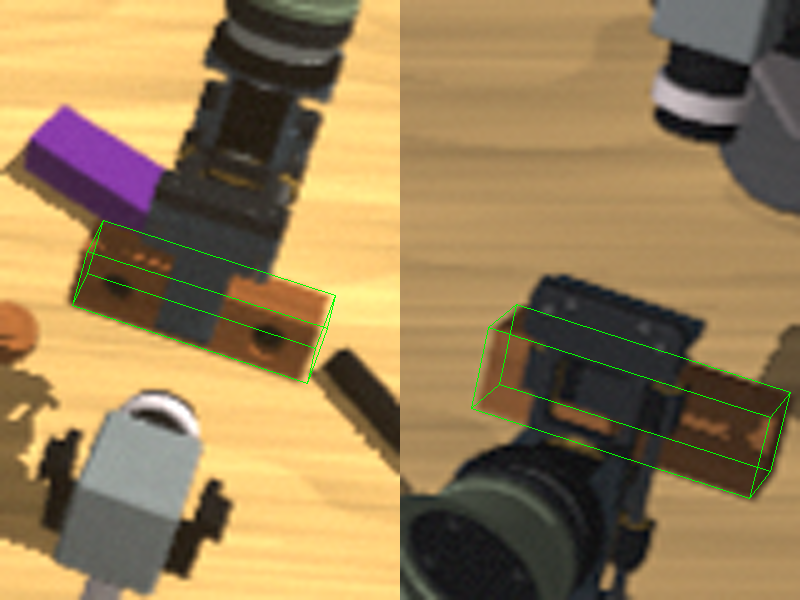

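The block is held up with both holes facing the lens, at (118,285) and (268,335) in the left half, and it lies within the predicted outline. It needs one small correction, then I hand it in.

```bash
python3 -m handwheel '[[[0.08,-0.01,0],[0,0.03,-0.05],-1],[[0,0,0],[0,0,0],-1],[[0,0,0],[0,0,0],-1],[[0,0,0],[0,0,0],-1],[[0,0,0],[0,0,0],-1],[[0,0,0],[0,0,0],-1]]' 
python3 show.py; python3 -c "
from workcell import manip
print(manip.observe()['joint_vel']);print(manip.finish_job())"
```

```text
time: 11.02
ee_pos: [0.542, 0.2256, 0.2203]
eef_rot: [0.787, 0.574, 0.135, 0.182]
contact_force: [0.9, 0.4, -0.8]
finger_gap: 0.046
grasp_force: 40.0
target [0.5414 0.2241 0.2194]
t 11.025 tcp [0.542  0.2256 0.2203] gap 0.046 f [ 0.857   0.3504 -0.7763] grip 40.0 q [ 0.5694  0.197   1.8105 -0.4545  0.8812  1.1274]
shift units first [-0.0267 -0.0084  0.0121] | turn units [ 0.0136 -0.0196  0.0025] | shift units if turned first [-0.0266 -0.0084  0.0122]
[ 2.35222107e-03  4.02375735e-04 -2.21820792e-04 -1.21794014e-04
  4.17481197e-04  2.84675433e-05]
the job is handed in; nothing more can be done
None
```

I handed the job in at 11 s: the drilled block is held at 40 N with its bored side facing the lens, within about 2 mm of the spot I measured from the images (lens tilt good to about 1°), and I saw no contact with anything else.

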